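# Open the double-latched cutlery chest

### The job

The cutlery chest in the crockery store is shut for sea and has to be opened. Draw the bolt on its lid all the way back, lift the lid by its knob only until you feel the safety catch hold it, reach under the raised front skirt and gently slide the catch's tab sideways, away from the bolt, to its end, then raise the lid wide open, to more than 55 degrees, and leave it standing. Do not force or wrench the lid or the catch, do not let the lid fly, and leave the crockery nearby where it stands.

Things in the scene. Friction and masses are not known exactly. Their poses are not given: they have to be found in the camera images.
- chest: Bare metal chest fixed to the table, 220 deep (x), 320 long (y), 120 mm high, walls 5. Origin: centre of its underside; z up; its front faces its own -x, front wall's outer face at x = -110 mm. All 'chest x, y, z' below are mm in this frame. On its +y end wall stands the bolt's keeper, a bracket at chest x = -70, y = 161 to 177, up to z = 156.
- lid_hinge (a point): Middle of the lid's hinge axis, which runs along chest y, at chest x = 110, y = 0, z = 120 (rear top edge). Axes as the chest's. The lid opens by its front edge rising.
- lid (a joint): Lid angle about the hinge, rad: 0 shut, grows as it opens, stop at 1.6. Stiff hinge (friction about 1.1 N m): the lid stays where it is left. Lid 0.4 to 0.65 kg; raising it at the knob takes 6 to 9 N. With the bolt drawn it rises freely to somewhere between 0.15 and 0.28 rad (not known beforehand), where the safety catch stops it hard until that is freed.
- skirt_edge (a point): Middle of the lower front edge of the lid's skirt. The lid is a plate 8 mm thick, underside at chest z = 120 when shut, reaching 250 mm from the hinge to its front edge (chest x = -140), where the skirt, 4 mm thick, hangs 30 mm below the underside. Shut, this point is at chest x = -140, y = 0, z = 90. It moves and turns with the lid.
- lid_knob (a point): Centre of the black ball knob, 30 mm across, on a 12 mm stem on the lid; 38 mm above the lid's top. Shut, it is at chest x = -112, y = -10, z = 166, that is 222 mm in front of the hinge axis and 46 mm above it (in the lid's plane and normal to it). Best pinched from above along chest y, so that the ball can turn between the pads as the lid rises.
- bolt (a joint): How far the bolt on the lid is drawn, m: 0 shot into the keeper, 0.045 fully back at its stop; the lid is free of it beyond about 0.02. It slides towards chest -y with about 2.5 N of friction and stays where it is left.
- bolt_stub (a point): Point on the bolt's upright handle pin (12 mm thick), 12 mm below its top and 40 mm above the lid's top. Shut and shot, it is at chest x = -70, y = 105, z = 168. The bolt is a 10 mm rod along y, its axis 10 mm above the lid, from 35 mm on the -y side of the pin to 75 mm on the +y side; its guide blocks stand 18 mm above the lid's top at chest y = 75 and 140.
- catch_base: Slotted guide plate of the hidden safety catch, on the front wall behind the skirt; chest axes; origin on the wall's face at chest x = -110, y = -60, z = 103. A steel tab, 12 wide (y), 18 high (z -9 to 9 mm), sticks out to x = -24. Shut, the skirt covers it; once the lid is raised to the catch, shut fingers tilted 40 degrees (pointing down and to the chest) reach it. Over 30 N damages it.
- slot (a point): The same point as catch_base's origin, in the slot's middle. The tab's centre starts between y = +25 and +10 mm from here (chest axes; not measured: find it by touch) and slides towards chest -y, about 3 N of friction, to a hard stop at y = -20; it stays where left. The lid is free when the tab is beyond y = -9. More than 30 N on the tab, or on the catch by pulling up the lid, damages it.
- cup: White handleless cup, 72 mm across, 75 mm high; origin at the centre of its underside. Leave alone.
- bowl: White bowl, 124 mm across, 55 mm high; origin at the centre of its underside. Leave alone.
- canister: Plain steel canister, 64 mm across, 110 mm high; origin at the centre of its underside. Leave alone.

How it is judged:
By the outcome, as a careful person would: the job done as asked, in the order asked, and still so for the second after the job is handed in, with the robot touching nothing.
It also fails if it takes over 72 s, if anything falls off the work surface, if the arm or the gripper's body presses on something with over 40 N, if the wrist force passes 120 N, or if a joint passes its speed limit or range.

### The arm

A 6-joint arm with a two-finger parallel gripper is mounted at the origin on the work surface. World frame = base frame: x ahead of the robot, y to its left, z up, the work surface at z = 0. Lengths are in m, angles in rad, forces in N, time in s.
With the tool pointing down it reaches from about 0.35 to 1 m from the base axis. Payload 7.1 kg.
Tool frame: the origin (TCP) lies at the very end of the fingers, on their centre line; the grasp point (between the pads) lies 19 mm behind it; z points along the fingers, y is the direction in which the jaws open and shut (so a half turn about z gives the same grasp; the last joint's range is limited). The gripper opens to 85 mm and grips with 20 to 120 N. Pads are 22 mm wide; open, the fingers measure 114 mm over their backs; the gripper's body (76 mm by 85 mm) begins 54 mm behind the grasp point. The pads swing forward as they close: fully open they stand 13 mm farther back than shut.
Start: joints at [-1.29, 0.423, 1.63, -0, 1.089, -0.019], TCP at [0.185, -0.597, 0.231] pointing down, gripper open.
Joint ranges: [-3, 3], [-0.9, 2.11], [0.09, 2.58], [-1.31, 4.45], [0.11, 2.69], [-2.54, 2.54]. Speed limits (rad/s): [2.39, 2.39, 3.01, 3.14, 3.14, 3.14].

### API

Orientations are given as a rotation vector (axis times angle).
In Python, from workcell import read_state, grab_frame, calibration, hand_in, find_in, regions_of, tip_of gives the robot as it stands. The module is installed in compiled form; this text tells all that it offers.
- The arm moves only by the shell command python3 -m handwheel 'ROWS' [FORCE]. ROWS is JSON, a list of rows, each a list of 5 numbers: the gripper command: -1 is shut, 1 is fully open, values between are in proportion, then the shift along the world's x, y, z in m, then the turn about the world's z in degrees. In form: [[fingers, tx, ty, tz, twist], ...]. A call has 1 to 20 rows; each row shifts and turns the pose as measured when the row begins; what a row does not reach is not made up. A row lasts 1/10 s, in which the tool goes at most 50 mm and 8.59 degrees, less where a joint would pass 70% of its speed; a pose out of reach is approached as far as the arm can. A call with a gripper value outside its range is refused whole. The fingers move at their own pace and stop on an object; FORCE is the grip in N (left out, the last holds). Time passes only in rows, so rows that do not move let the fingers close. It gives the time, the measured TCP pose, the force and the opening at its end, in the units of the state.
- read_state(): the state, without advancing time (a new reading comes with each control period).
- grab_frame(name): name is "scene" or "top"; returns the picture (384x512x3 uint8, red, green, blue); there is no depth.
- calibration(name): a dict with "camera_matrix" (3x3 intrinsics, pixels), "R" (3x3) and "t" (3): a world point X has camera coordinates R X + t. Camera axes: x right, y down, z forward; pixel columns grow to the right and rows downward; lengths in m; the calibration is good to about 2 mm. A picture is of the moment at which its call begins. calibration takes no time and is no camera call.
- hand_in(): hands the job in, once; it reports no verdict.
Trained networks look in the newest picture that a camera, given by its name, has taken for a name from the list of things; names that differ only in an ending like _2 or _b are one class to them, and where a whole thing is asked for, a point or a joint stands for the part that bears it (a point fixed in the world has none). Each returns a list of dicts, best first, with "confidence" (0 to 1); they miss things now and then, are a little off and sometimes report something else, mostly with a low value. They report only what shows in the picture. A call takes as long as a camera call.
- find_in(thing, camera): "extent" ([left, top, right, bottom] in pixels, round what is visible of it).
- regions_of(thing, camera): "region" (384x512 bool, what is visible of it) and "extent" ([left, top, right, bottom] in pixels, round what is visible of it).
- tip_of(thing, camera): "at" ([column, row] in pixels: a listed point, or the origin of a listed thing).
The state is a dict: "clock": time; "joint_pos": joint angles; "qvel": joint speeds; "effort": joint torques, N m; "eef_pos": TCP position; "orientation": TCP orientation; "force": force on the tool from outside, world axes, zero at the start; "wrist_torque": the same for the moment, N m; "grip_width": opening from 0.0 (shut) to 1.0 (fully open).
Only numpy, scipy, OpenCV 4.12 (cv2) and the standard library are available. Lean on these libraries where they do the work, as an engineer would, in place of code of your own. Each camera call takes 0.05 s, during which the arm holds its last target.

## Working session

There is one attempt and no reset: what is moved stays moved. The work goes in short steps, Python scripts to look and compute and a shell command to move; the robot and the scene stay as the last step left them, time stands still between calls to the robot, and variables do not carry over. Pictures are saved under pics/ and viewed, and the job is handed in when it is done.

```bash
ls; mkdir -p pics; python3 - <<'E'
from workcell import *
import cv2
s=read_state(); print(s)
for c in ("scene","top"):
    im=grab_frame(c); cv2.imwrite(f"pics/{c}0.png",im[:,:,::-1]); k=calibration(c); print(c,k)
    for n in ("chest","lid_knob","bolt_stub","skirt_edge","lid_hinge","cup","bowl","canister"):
        try:
            r=tip_of(n,c); print(n,[(a["at"],round(a["confidence"],2)) for a in r[:2]])
        except Exception as e: print(n,e)
E
```

```text
pics
{'clock': 0.0, 'joint_pos': array([-1.28999873e+00,  4.23873338e-01,  1.63070308e+00,  1.68394192e-05,
        1.08860149e+00, -1.89825948e-02]), 'qvel': array([ 0.00182483, -0.00081483, -0.00100531, -0.00037126, -0.00020512,
       -0.00031989]), 'effort': array([ 6.69348119e-04, -5.57384741e+01, -2.81745780e+01,  2.39738239e-05,
        7.38123228e-03,  1.35677095e-05]), 'eef_pos': array([ 0.18445372, -0.59657836,  0.23052026]), 'orientation': array([-3.10481336e+00, -4.68885207e-01,  3.01667819e-04]), 'force': array([ 0.69340385,  0.29950327, -0.93567684]), 'wrist_torque': array([-0.00737662,  0.01243333,  0.0030713 ]), 'grip_width': 1.0002111907895566}
scene {'camera_matrix': array([[349.72460646,   0.        , 258.14248606],
       [  0.        , 349.72460646, 187.47549965],
       [  0.        ,   0.        ,   1.        ]]), 'R': array([[-0.47032474,  0.88236903,  0.0148165 ],
       [ 0.68024584,  0.37318148, -0.63087335],
       [-0.56219235, -0.28663648, -0.77574434]]), 't': array([ 0.37225525, -0.28383554,  1.31429337])}
chest [([353.2, 257.5], 0.83), ([415.6, 256.2],
[... 281 characters left out ...]
atrix': array([[393.19203395,   0.        , 256.02021966],
       [  0.        , 393.19203395, 190.86796266],
       [  0.        ,   0.        ,   1.        ]]), 'R': array([[ 0.01841385, -0.99941222,  0.02891605],
       [-0.99267365, -0.02172858, -0.11885661],
       [ 0.11941506, -0.0265156 , -0.99249029]]), 't': array([-0.12434447,  0.6147754 ,  1.07344792])}
chest [([154.8, 198.5], 0.83)]
lid_knob [([180.0, 188.3], 0.95)]
bolt_stub [([166.3, 231.9], 0.71)]
skirt_edge [([197.1, 192.1], 0.62), ([387.1, 195.1], 0.44)]
lid_hinge [([96.2, 193.2], 0.94)]
cup [([338.9, 166.2], 0.84)]
bowl [([389.1, 194.5], 0.82), ([183.8, 187.5], 0.32)]
canister [([329.3, 240.3], 0.84), ([98.5, 194.3], 0.69)]
```

View pics/scene0.png

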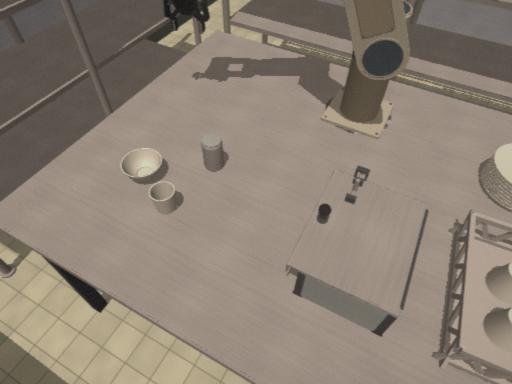

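View pics/top0.png

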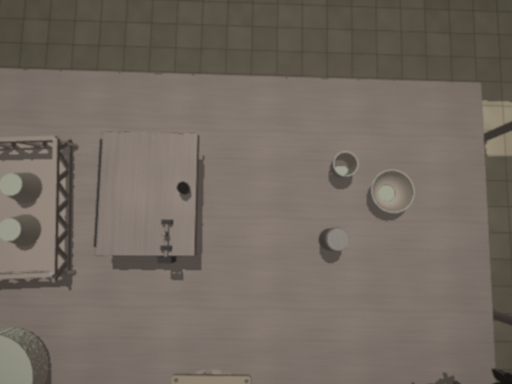

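```bash
cat > h.py <<'E'
import numpy as np, cv2
from workcell import *
from scipy.optimize import least_squares
K={c:calibration(c) for c in("scene","top")}
def proj(c,X):
    k=K[c]; p=k["R"]@np.asarray(X)+k["t"]; q=k["camera_matrix"]@p; return q[:2]/q[2]
def tri(ps,pt):
    f=lambda X:np.r_[proj("scene",X)-ps,proj("top",X)-pt]
    r=least_squares(f,[0.4,0.2,0.15]); return r.x,r.fun
def atz(c,p,z):
    k=K[c]; C=-k["R"].T@k["t"]; d=k["R"].T@np.linalg.solve(k["camera_matrix"],[p[0],p[1],1]); return C+d*(z-C[2])/d[2]
E
python3 - <<'E'
from h import *
np.set_printoptions(precision=4,suppress=True)
D={"chest":([353.2,257.5],[154.8,198.5]),"knob":([325.2,210.2],[180,188.3]),"bolt":([359.5,183.9],[166.3,231.9]),"skirt":([310.1,218],[197.1,192.1]),"hinge":([416.6,260],[96.2,193.2])}
for n,(a,b) in D.items():
    x,f=tri(a,b); print(n,x,f)
E
```

```text
chest [0.5929 0.1799 0.0012] [-0.0648 -0.0035 -0.0694  0.0161]
knob [0.605  0.0791 0.1641] [ 0.8164  0.0612  0.8372 -0.2331]
bolt [0.4938 0.1169 0.1665] [-3.0772 -0.1667 -2.9638  0.691 ]
skirt [0.6024 0.0458 0.1049] [-0.0307 -0.0026 -0.031   0.0094]
hinge [0.5937 0.3085 0.1066] [ 0.0472  0.0005  0.054  -0.0076]
```

Both views show the chest with its front to world −y, with the bolt end toward the robot. The knob is at scene (325,210) / top (183,188), and the bolt is near scene (360,175) / top (167,235). I'll zoom in and fit the pose.

```bash
cat >> h.py <<'E'
def ch2w(P,p): # p = x,y,z0,yaw
    c,s=np.cos(p[3]),np.sin(p[3]); P=np.asarray(P)/1000
    return np.array([p[0]+c*P[0]-s*P[1],p[1]+s*P[0]+c*P[1],p[2]+P[2]])
E
python3 - <<'E'
from h import *
np.set_printoptions(precision=4,suppress=True)
M=[([-112,-10,166],[325.2,210.2],[180,188.3]),([-70,105,168],[359.5,183.9],[166.3,231.9]),([-140,0,90],[310.1,218],[197.1,192.1]),([110,0,120],[416.6,260],[96.2,193.2]),([0,0,0],[353.2,257.5],[154.8,198.5])]
def f(q):
    p=[q[0],q[1],0,q[2]]; r=[]
    for P,a,b in M: r+=list(proj("scene",ch2w(P,p))-a)+list(proj("top",ch2w(P,p))-b)
    return np.array(r)
r=least_squares(f,[.59,.18,1.57],loss="soft_l1"); print(r.x); print(f(r.x).reshape(-1,4))
p=[r.x[0],r.x[1],0,r.x[2]]
for c,(x0,y0,x1,y1) in {"scene":(270,150,440,340),"top":(80,120,220,270)}.items():
    im=cv2.imread(f"pics/{c}0.png")
    im=cv2.resize(im[y0:y1,x0:x1],None,fx=4,fy=4,interpolation=cv2.INTER_CUBIC)
    def d(P,col):
        u=(proj(c,ch2w(P,p))-[x0,y0]+.5)*4; cv2.circle(im,tuple(int(v) for v in u),3,col,-1)
    for P in ([-140,160,128],[-140,-160,128],[110,160,128],[110,-160,128]): d(P,(0,255,0))
    for P in ([-112,-10,166],[-70,105,168],[-70,105,128],[-70,75,146],[-70,140,146],[-70,170,156]): d(P,(0,0,255))
    im=im[:600,:800]; cv2.imwrite(f"pics/z_{c}.png",im)
E
```

```text
[0.5953 0.1889 1.5896]
[[-0.2253  0.0053  1.5612 -1.2912]
 [-2.6477 -1.1166 -3.1579  1.5449]
 [ 1.0442  2.4834 -0.6181  2.2882]
 [-2.026  -4.6867  1.8649 -0.3624]
 [ 2.7955  2.3928 -3.0458 -0.8344]]
```

```bash
sleep 0
```

```text
(no output)
```

View pics/z_scene.png

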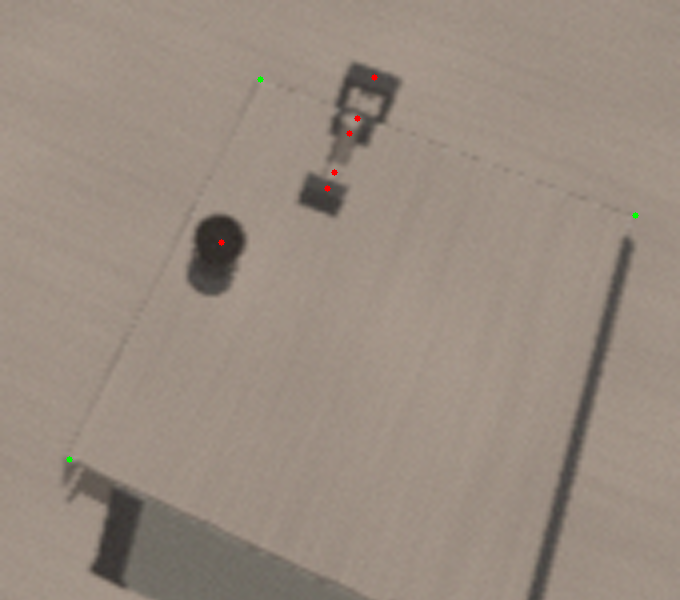

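View pics/z_top.png

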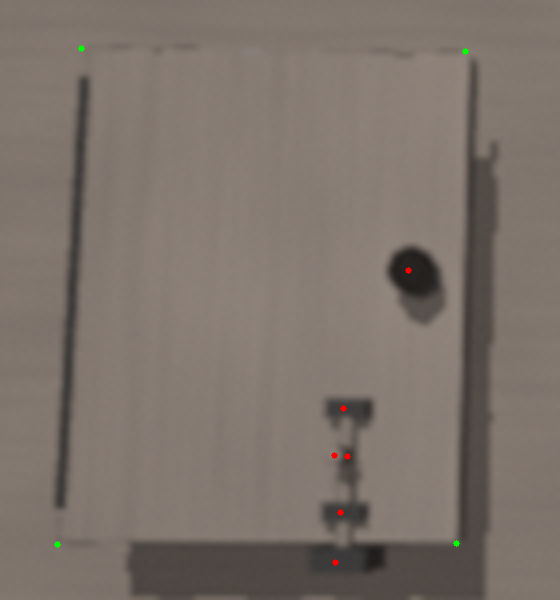

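```bash
python3 - <<'E'
from h import *
np.set_printoptions(precision=4,suppress=True)
o={"scene":(270,150),"top":(80,120)}
M=[("top",[-112,-10,166],(413,271)),("top",[-70,75,146],(348,408)),("top",[-70,140,146],(345,512)),("top",[-140,-160,128],(468,51)),("top",[-140,160,128],(460,543)),
("scene",[-112,-10,166],(219,239)),("scene",[-140,-160,128],(70,460)),("scene",[-140,160,128],(260,79))]
def f(q):
    p=[q[0],q[1],0,q[2]]
    return np.r_[tuple(proj(c,ch2w(P,p))-(np.array(z)/4-.5+o[c]) for c,P,z in M)]
r=least_squares(f,[.59,.18,1.57],loss="soft_l1"); print(r.x); print(f(r.x).reshape(-1,2))
p=[r.x[0],r.x[1],0,r.x[2]]
for n,P in dict(knob=[-112,-10,166],stub=[-70,105,168],stubback=[-70,60,168],slot=[-110,-60,103],tab=[-134,-42,103]).items(): print(n,ch2w(P,p))
print(tri(np.array((219,239))/4-.5+o["scene"],np.array((413,271))/4-.5+o["top"]))
E
```

```text
[0.5948 0.187  1.5937]
[[-0.4514 -0.2087]
 [-0.3543  0.1338]
 [-0.1947  0.2694]
 [-0.2374  0.1546]
 [ 0.0546  0.1607]
 [ 0.0018  0.6379]
 [-0.668  -0.2586]
 [-0.8728 -0.2043]]
knob [0.6074 0.0753 0.166 ]
stub [0.4915 0.1146 0.168 ]
stubback [0.5364 0.1157 0.168 ]
slot [0.6573 0.0784 0.103 ]
tab [0.6399 0.054  0.103 ]
(array([0.6066, 0.0744, 0.1671]), array([-0.1646, -0.0126, -0.1685,  0.0475]))
```

The chest fit is good: residuals are under 1 px, and the triangulated knob height of 0.167 agrees with the text's 0.166. The chest sits at (0.595, 0.187) with yaw 91.3°. I'll move shut fingers to the −x side of the bolt pin.

```bash
python3 -m handwheel '[[-1,0.0155,0.0396,0.003,4.12],[-1,0.0155,0.0396,0.003,4.12],[-1,0.0155,0.0396,0,4.12],[-1,0.0155,0.0396,0,4.12],[-1,0.0155,0.0396,0,4.12],[-1,0.0155,0.0396,0,4.12],[-1,0.0155,0.0396,0,4.12],[-1,0.0155,0.0396,0,4.12],[-1,0.0155,0.0396,0,4.12],[-1,0.0155,0.0396,0,4.12],[-1,0.0155,0.0396,0,4.12],[-1,0.0155,0.0396,0,4.12],[-1,0.0155,0.0396,0,4.12],[-1,0.0155,0.0396,0,4.12],[-1,0.0155,0.0396,0,4.12],[-1,0.0155,0.0396,0,4.12],[-1,0.0155,0.0396,0,4.12],[-1,0.0155,0.0396,0,4.12]]' 30
cat >> h.py <<'E'
from scipy.spatial.transform import Rotation as Ro
P0=[0.5948,0.187,0,1.5937]
def st():
    s=read_state(); R=Ro.from_rotvec(s["orientation"]).as_matrix()
    print("t",round(s["clock"],2),"eef",s["eef_pos"].round(4),"F",s["force"].round(1),"grip",round(s["grip_width"],3))
    print("toolz",R[:,2].round(3),"jaw",R[:,1].round(3),"jawang",round(float(np.degrees(np.arctan2(R[1,1],R[0,1]))),1),"q",s["joint_pos"].round(3))
    d=s["eef_pos"]-np.array(P0[:3]); c,q=np.cos(P0[3]),np.sin(P0[3]); print("chest mm",(np.array([c*d[0]+q*d[1],-q*d[0]+c*d[1],d[2]])*1000).round(1))
    return s
E
python3 -c "
from h import *
st()"
```

```text
clock: 2.7
eef_pos: [0.4692, 0.1392, 0.2416]
orientation: [2.137, 2.287, 0.02]
force: [0.6, -0.6, 0.4]
grip_width: 0.007
t 2.7 eef [0.4692 0.1392 0.2416] F [ 0.6 -0.6  0.4] grip 0.007
toolz [ 0.017  0.001 -1.   ] jaw [0.998 0.068 0.017] jawang 3.9 q [ 0.266  0.202  1.924 -0.004  0.999  0.2  ]
chest mm [-44.9 126.7 241.6]
```

```bash
python3 -m handwheel '[[-1,-0.005,-0.020,0,-2.5],[-1,0,-0.003,0,0],[-1,0,0,-0.03,0],[-1,0,0,-0.03,0],[-1,0,0,-0.015,0],[-1,0,0,0,0]]'; python3 -c "
from h import *
st()"
```

```text
clock: 3.3
eef_pos: [0.468, 0.1222, 0.1667]
orientation: [2.173, 2.248, 0.032]
force: [-0.2, 0.1, 0.4]
grip_width: -0.003
t 3.3 eef [0.468  0.1222 0.1667] F [-0.2  0.1  0.4] grip -0.003
toolz [ 0.025  0.004 -1.   ] jaw [0.999 0.034 0.025] jawang 1.9 q [ 2.320e-01  3.030e-01  2.002e+00 -2.000e-03  8.110e-01  1.990e-01]
chest mm [-61.9 128.3 166.7]
```

```bash
python3 -m handwheel '[[-1,0,-0.0075,-0.006,0],[-1,0,0,0,0],[-1,0.008,0,0,0],[-1,0.008,0,0,0]]'; python3 -c "
from h import *
st()"
```

```text
clock: 3.7
eef_pos: [0.4842, 0.1132, 0.162]
orientation: [2.175, 2.247, 0.032]
force: [-2.4, 1.1, -2.9]
grip_width: -0.001
t 3.7 eef [0.4842 0.1132 0.162 ] F [-2.4  1.1 -2.9] grip -0.001
toolz [ 0.025  0.005 -1.   ] jaw [0.999 0.032 0.025] jawang 1.8 q [ 0.206  0.328  1.977 -0.     0.811  0.174]
chest mm [-71.2 112.3 162. ]
```

```bash
python3 -m handwheel '[[-1,0.008,0,0,0],[-1,0.008,0,0,0],[-1,0.008,0,0,0],[-1,0.004,0,0,0]]'; python3 -m handwheel '[[-1,0.003,0,0,0],[-1,0.003,0,0,0]]';python3 -m handwheel '[[-1,0.003,0,0,0]]'
```

```text
clock: 4.1
eef_pos: [0.5151, 0.1134, 0.1624]
orientation: [2.176, 2.247, 0.032]
force: [-3.4, 0.6, -1.8]
grip_width: 0.003
clock: 4.3
eef_pos: [0.5175, 0.1132, 0.1618]
orientation: [2.181, 2.251, 0.02]
force: [-20.6, 1.2, 15.8]
grip_width: 0.0
clock: 4.4
eef_pos: [0.5173, 0.1132, 0.1619]
orientation: [2.185, 2.255, 0.011]
force: [-17.4, 1.5, 16.6]
grip_width: -0.003
```

```bash
python3 - <<'E'
from h import *
st()
im=grab_frame("top");im=im[120:270,80:220,::-1];cv2.imwrite("pics/t1.png",cv2.resize(im,None,fx=4,fy=4,interpolation=cv2.INTER_CUBIC))
E
```

```text
t 4.4 eef [0.5173 0.1132 0.1619] F [-17.4   1.5  16.6] grip -0.003
toolz [ 0.006  0.004 -1.   ] jaw [0.999 0.032 0.006] jawang 1.8 q [0.192 0.378 1.897 0.003 0.86  0.158]
chest mm [-72.   79.2 161.9]
```

View pics/t1.png

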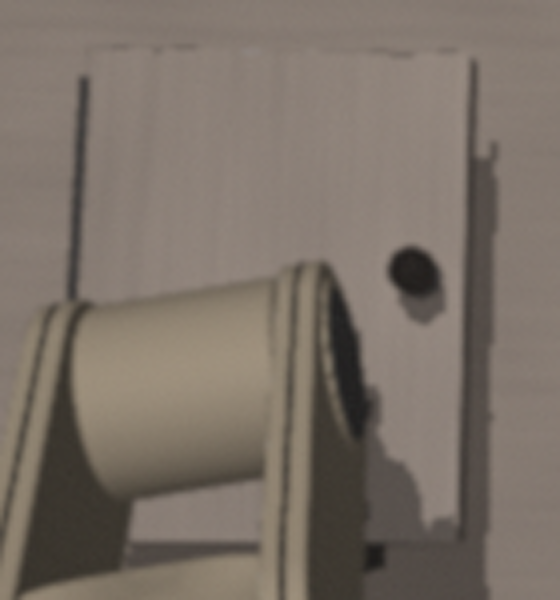

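```bash
python3 -m handwheel '[[-1,-0.01,0,0,0],[-1,-0.015,0,0.02,0],[-1,0,0,0.04,0],[-1,-0.04,-0.04,0.02,0],[-1,-0.04,-0.05,0,0],[-1,-0.04,-0.05,0,0],[-1,0,-0.05,0,0],[-1,0,-0.03,0,0]]'; python3 - <<'E'
from h import *
st()
im=grab_frame("top");im=im[120:270,80:220,::-1];cv2.imwrite("pics/t2.png",cv2.resize(im,None,fx=4,fy=4,interpolation=cv2.INTER_CUBIC))
im=grab_frame("scene");im=im[150:300,270:440,::-1];cv2.imwrite("pics/s2.png",cv2.resize(im,None,fx=4,fy=4,interpolation=cv2.INTER_CUBIC))
E
```

```text
clock: 5.25
eef_pos: [0.396, -0.0826, 0.2444]
orientation: [2.162, 2.253, 0.031]
force: [0.5, -0.3, -0.4]
grip_width: -0.0
t 5.25 eef [ 0.396  -0.0826  0.2444] F [ 0.5 -0.3 -0.4] grip -0.0
toolz [ 0.028  0.001 -1.   ] jaw [0.999 0.042 0.028] jawang 2.4 q [-0.241  0.057  2.09   0.01   0.968 -0.288]
chest mm [-265.   204.9  244.4]
```

View pics/t2.png

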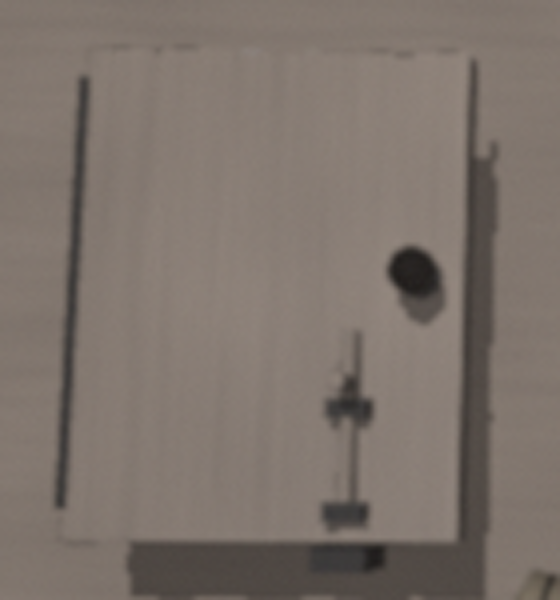

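View pics/s2.png

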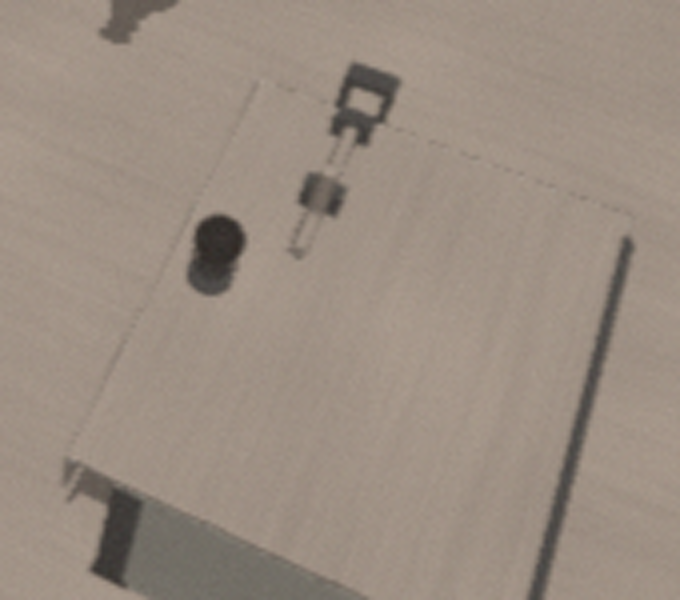

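The bolt is fully drawn: the rod's inner end is at top-zoom (355,331), matching about 45 mm, and the stop was felt. Next is the knob, jaws along chest y.

```bash
python3 -m handwheel '[[1,0.035,0.026,0.01,0],[1,0.035,0.026,0,0],[1,0.035,0.026,0,0],[1,0.035,0.026,0,0],[1,0.035,0.026,0,0],[1,0.02,0.015,0,0],[1,0,0,0,0]]'; python3 -c "
from h import *
st()"
```

```text
clock: 6.05
eef_pos: [0.6021, 0.0708, 0.2572]
orientation: [2.165, 2.236, 0.046]
force: [-0.4, -0.6, -0.2]
grip_width: 1.0
t 6.05 eef [0.6021 0.0708 0.2572] F [-0.4 -0.6 -0.2] grip 1.0
toolz [ 0.041  0.001 -0.999] jaw [0.999 0.032 0.041] jawang 1.9 q [ 0.099  0.35   1.678 -0.003  1.073  0.068]
chest mm [-116.4   -4.6  257.2]
```

```bash
python3 -m handwheel '[[1,0.004,0.004,-0.04,0],[1,0,0,-0.04,0],[1,0,0,-0.02,0],[1,0,0,0,0]]'; python3 -c "
from h import *
st()"
```

```text
clock: 6.45
eef_pos: [0.607, 0.0774, 0.1562]
orientation: [2.158, 2.236, 0.053]
force: [-0.0, -0.8, -0.2]
grip_width: 1.001
t 6.45 eef [0.607  0.0774 0.1562] F [-0.  -0.8 -0.2] grip 1.001
toolz [ 0.048  0.001 -0.999] jaw [0.998 0.036 0.048] jawang 2.0 q [ 0.109  0.478  1.745 -0.005  0.872  0.077]
chest mm [-109.8   -9.7  156.2]
```

```bash
python3 -m handwheel '[[1,0,-0.002,-0.009,0],[1,0,0,0,0],[-1,0,0,0,0],[-1,0,0,0,0],[-1,0,0,0,0],[-1,0,0,0,0],[-1,0,0,0,0]]' 40; python3 -c "
from h import *
st()"
```

```text
clock: 7.15
eef_pos: [0.6063, 0.0751, 0.1522]
orientation: [2.158, 2.235, 0.055]
force: [4.0, 0.2, -3.2]
grip_width: 0.33
t 7.15 eef [0.6063 0.0751 0.1522] F [ 4.   0.2 -3.2] grip 0.33
toolz [ 0.049  0.002 -0.999] jaw [0.998 0.035 0.049] jawang 2.0 q [ 0.105  0.481  1.75  -0.005  0.861  0.073]
chest mm [-112.1   -9.   152.2]
```

```bash
python3 -m handwheel '[[-1,0,0.001,0.005,0],[-1,0,0.0012,0.005,0],[-1,0,0.0014,0.005,0]]'; python3 -m handwheel '[[-1,0,0.0014,0.005,0],[-1,0,0.0015,0.005,0]]'; python3 -c "
from h import *
st()"
```

```text
clock: 7.45
eef_pos: [0.6063, 0.0785, 0.1664]
orientation: [2.158, 2.235, 0.054]
force: [3.3, -1.5, -8.5]
grip_width: 0.321
clock: 7.65
eef_pos: [0.6062, 0.0815, 0.1765]
orientation: [2.158, 2.236, 0.052]
force: [3.0, -1.7, -8.4]
grip_width: 0.322
t 7.65 eef [0.6062 0.0815 0.1765] F [ 3.  -1.7 -8.4] grip 0.322
toolz [ 0.048  0.001 -0.999] jaw [0.998 0.035 0.048] jawang 2.0 q [ 0.117  0.45   1.733 -0.006  0.911  0.085]
chest mm [-105.7   -9.   176.5]
```

```bash
python3 -m handwheel '[[-1,0,0.0008,0.0025,0],[-1,0,0.0008,0.0025,0]]'; python3 -m handwheel '[[-1,0,0.0008,0.0025,0]]';python3 -m handwheel '[[-1,0,0.0008,0.0025,0]]';python3 -m handwheel '[[-1,0,0.0008,0.0025,0]]'
```

```text
clock: 7.85
eef_pos: [0.6062, 0.0834, 0.1821]
orientation: [2.158, 2.235, 0.053]
force: [3.6, 0.2, -8.2]
grip_width: 0.324
clock: 7.95
eef_pos: [0.6062, 0.0845, 0.1847]
orientation: [2.158, 2.235, 0.053]
force: [4.4, 0.9, -9.3]
grip_width: 0.317
clock: 8.05
eef_pos: [0.6062, 0.0855, 0.1874]
orientation: [2.159, 2.235, 0.053]
force: [3.4, -0.2, -10.5]
grip_width: 0.327
clock: 8.15
eef_pos: [0.6061, 0.0866, 0.19]
orientation: [2.159, 2.235, 0.054]
force: [3.6, 1.9, -10.8]
grip_width: 0.325
```

```bash
for i in 1; do python3 -m handwheel '[[-1,0,0.0008,0.0025,0]]'; done; python3 -m handwheel '[[-1,0,0.0009,0.0025,0]]'; python3 -m handwheel '[[-1,0,0.0009,0.0025,0]]'
```

```text
clock: 8.25
eef_pos: [0.606, 0.0876, 0.1925]
orientation: [2.159, 2.236, 0.054]
force: [4.1, 1.6, -10.3]
grip_width: 0.324
clock: 8.35
eef_pos: [0.6061, 0.0888, 0.1952]
orientation: [2.159, 2.236, 0.054]
force: [4.1, 2.1, -10.2]
grip_width: 0.321
clock: 8.45
eef_pos: [0.6061, 0.0899, 0.1978]
orientation: [2.159, 2.236, 0.054]
force: [4.9, 2.3, -10.8]
grip_width: 0.32
```

```bash
python3 -m handwheel '[[-1,0,0.001,0.0025,0]]'; python3 -m handwheel '[[-1,0,0.0009,0.002,0]]'; python3 -m handwheel '[[-1,0,0.0009,0.002,0]]'
```

```text
clock: 8.55
eef_pos: [0.6061, 0.0911, 0.2005]
orientation: [2.159, 2.236, 0.055]
force: [5.2, 2.0, -12.7]
grip_width: 0.321
clock: 8.65
eef_pos: [0.6059, 0.0915, 0.2013]
orientation: [2.158, 2.236, 0.052]
force: [12.5, -3.0, -32.0]
grip_width: 0.325
clock: 8.75
eef_pos: [0.6059, 0.0914, 0.2014]
orientation: [2.157, 2.236, 0.05]
force: [13.6, -2.3, -31.5]
grip_width: 0.318
```

The catch is felt hard at θ≈0.23 rad, with a force step from 11 to 32 N at the knob. I'll ease off so the catch isn't loaded, then release.

```bash
python3 -m handwheel '[[-1,0,-0.0003,-0.001,0],[-1,0,-0.0003,-0.0015,0]]';  python3 -c "
from h import *
st()"
```

```text
clock: 8.95
eef_pos: [0.6061, 0.0907, 0.1994]
orientation: [2.157, 2.236, 0.05]
force: [-1.9, 1.0, 1.2]
grip_width: 0.323
t 8.95 eef [0.6061 0.0907 0.1994] F [-1.9  1.   1.2] grip 0.323
toolz [ 0.047 -0.001 -0.999] jaw [0.998 0.036 0.047] jawang 2.0 q [ 0.133  0.423  1.714 -0.009  0.958  0.102]
chest mm [-96.6  -9.1 199.4]
```

```bash
python3 -m handwheel '[[1,0,0,0,0],[1,0,0,0,0],[1,0,0,0,0],[1,0,0,0,0],[1,0,0,0.03,0],[1,0,0,0.04,0],[1,0,0,0.04,0],[1,0,-0.02,0.04,0],[1,0,-0.02,0.02,0]]';  python3 - <<'E'
from h import *
st()
for n in ("cup","bowl","canister"):
    b=None
    im=grab_frame("top"); r=tip_of(n,"top"); print(n,[ (atz("top",a["at"],0).round(3),round(a["confidence"],2)) for a in r[:2]])
cv2.imwrite("pics/t3.png",im[:,:,::-1])
cv2.imwrite("pics/s3.png",grab_frame("scene")[:,:,::-1])
E
```

```text
clock: 9.85
eef_pos: [0.6033, 0.0508, 0.3758]
orientation: [2.155, 2.241, 0.044]
force: [0.4, -1.1, 0.7]
grip_width: 1.001
t 9.85 eef [0.6033 0.0508 0.3758] F [ 0.4 -1.1  0.7] grip 1.001
toolz [ 0.043 -0.002 -0.999] jaw [0.998 0.039 0.043] jawang 2.2 q [ 0.067  0.245  1.548 -0.005  1.307  0.029]
chest mm [-136.3   -5.4  375.8]
cup [(array([ 0.705, -0.359,  0.   ]), 0.61)]
bowl [(array([ 0.621, -0.506,  0.   ]), 0.75)]
canister [(array([ 0.483, -0.329,  0.   ]), 0.81)]
```

View pics/s3.png

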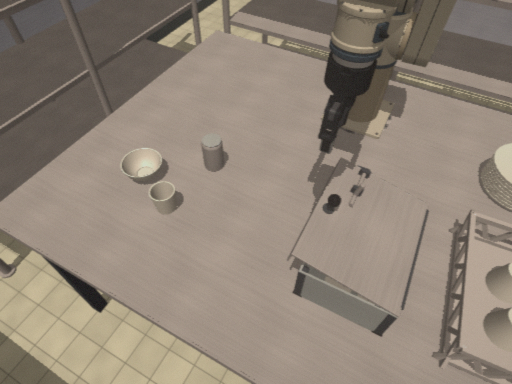

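The lid stands raised on the catch, with the knob at scene (333,203). To reach under the skirt I need tilt, and the rows only give twist about z. I'll twist the jaws tangential, then see how the arm behaves at its outer reach, in free air.

```bash
python3 -m handwheel '[[-1,0.03,-0.005,0.01,-8.5],[-1,0.03,-0.005,0.01,-8.5],[-1,0.03,-0.005,0.01,-8.5],[-1,0.03,-0.005,0.01,-8.5],[-1,0.03,-0.005,0.01,-8.5],[-1,0.03,-0.005,0.01,-8.5],[-1,0.03,-0.005,0.01,-8.5],[-1,0.03,-0.005,0.01,-8.5],[-1,0.02,-0.005,0,-8.5],[-1,0.02,0,0,-5.5],[-1,0,0,0,0]]';  python3 -c "
from h import *
st()"
```

```text
clock: 11.3
eef_pos: [0.8869, 0.0137, 0.4277]
orientation: [3.117, 0.241, -0.036]
force: [0.6, 0.1, -0.7]
grip_width: 0.005
t 11.3 eef [0.8869 0.0137 0.4277] F [ 0.6  0.1 -0.7] grip 0.005
toolz [-0.022 -0.017 -1.   ] jaw [ 0.154 -0.988  0.013] jawang -81.2 q [ 0.008  0.797  0.568 -0.017  1.797  1.421]
chest mm [-179.9 -288.   427.7]
```

```bash
python3 -m handwheel '[[-1,0.04,0,0,-4],[-1,0.04,0,0,-4],[-1,0.04,0,0,0],[-1,0.04,0,0,0]]';  python3 -c "
from h import *
st()"; python3 -m handwheel '[[-1,0.04,0,0,0],[-1,0.04,0,0,0],[-1,0.04,0,0,0]]';  python3 -c "
from h import *
st()"
```

```text
clock: 11.7
eef_pos: [0.9734, 0.0158, 0.387]
orientation: [3.128, 0.071, -0.014]
force: [0.1, -0.2, -1.0]
grip_width: 0.0
t 11.7 eef [0.9734 0.0158 0.387 ] F [ 0.1 -0.2 -1. ] grip 0.0
toolz [-0.009 -0.013 -1.   ] jaw [ 0.045 -0.999  0.012] jawang -87.4 q [ 0.008  1.087  0.092 -0.014  1.972  1.528]
chest mm [-179.8 -374.5  387. ]
clock: 12.0
eef_pos: [1.0067, 0.017, 0.3459]
orientation: [3.127, 0.086, 0.081]
force: [-0.4, -0.6, 0.2]
grip_width: 0.004
t 12.0 eef [1.0067 0.017  0.3459] F [-0.4 -0.6  0.2] grip 0.004
toolz [ 0.052 -0.011 -0.999] jaw [ 0.055 -0.998  0.014] jawang -86.9 q [ 0.009  1.13   0.091 -0.012  1.869  1.52 ]
chest mm [-179.4 -407.9  345.9]
```

Tilt builds up at the reach limit: joint 3 is at 0.09 and the tool leans outward. I'll continue that way.

```bash
python3 -m handwheel '[[-1,0.035,0,0.03,0],[-1,0.035,0,0.03,0],[-1,0.035,0,0.03,0],[-1,0.035,0,0.03,0]]';  python3 -c "
from h import *
st()"
```

```text
clock: 12.4
eef_pos: [1.0143, 0.0165, 0.4134]
orientation: [3.116, 0.097, 0.244]
force: [0.9, -0.4, 0.2]
grip_width: -0.002
t 12.4 eef [1.0143 0.0165 0.4134] F [ 0.9 -0.4  0.2] grip -0.002
toolz [ 0.156 -0.009 -0.988] jaw [ 0.061 -0.998  0.019] jawang -86.5 q [ 0.008  1.066  0.086 -0.011  1.833  1.512]
chest mm [-180.1 -415.5  413.4]
```

9° now; keep going.

```bash
python3 -m handwheel '[[-1,0.035,0,0.03,0],[-1,0.035,0,0.03,0],[-1,0.035,0,0.03,0],[-1,0.035,0,0.03,0],[-1,0.045,0,0.02,0],[-1,0.045,0,0.02,0],[-1,0.045,0,0.02,0],[-1,0.045,0,0.02,0]]';  python3 -c "
from h import *
st()"
```

```text
clock: 13.2
eef_pos: [1.0617, 0.0112, 0.5056]
orientation: [3.049, 0.097, 0.665]
force: [0.6, -0.7, 0.5]
grip_width: 0.005
t 13.2 eef [1.0617 0.0112 0.5056] F [ 0.6 -0.7  0.5] grip 0.005
toolz [ 0.417 -0.006 -0.909] jaw [ 0.057 -0.998  0.032] jawang -86.7 q [ 1.000e-03  9.940e-01  8.700e-02 -6.000e-03  1.631e+00  1.506e+00]
chest mm [-186.5 -462.7  505.6]
```

```bash
python3 -m handwheel '[[-1,0.025,0,0.008,0],[-1,0.025,0,0.008,0],[-1,0.025,0,0.008,0],[-1,0.025,0,0.008,0]]';  python3 -c "
from h import *
st()"
```

```text
clock: 13.6
eef_pos: [1.0879, 0.0098, 0.502]
orientation: [3.021, 0.097, 0.775]
force: [-0.6, 0.5, -0.6]
grip_width: -0.005
t 13.6 eef [1.0879 0.0098 0.502 ] F [-0.6  0.5 -0.6] grip -0.005
toolz [ 0.482 -0.005 -0.876] jaw [ 0.055 -0.998  0.036] jawang -86.9 q [-1.000e-03  1.008e+00  8.700e-02 -5.000e-03  1.543e+00  1.505e+00]
chest mm [-188.5 -489.   502. ]
```

```bash
python3 -m handwheel '[[-1,0.03,0,0.01,0],[-1,0.03,0,0.01,0],[-1,0.03,0,0.01,0],[-1,0.03,0,0.01,0],[-1,0.03,0,0.01,0],[-1,0.03,0,0.01,0],[-1,0.03,0,0.01,0],[-1,0.03,0,0.01,0]]';  python3 -c "
from h import *
st()"
```

```text
clock: 14.4
eef_pos: [1.147, 0.0078, 0.4957]
orientation: [2.94, 0.096, 1.031]
force: [-0.6, -0.2, -0.3]
grip_width: 0.002
t 14.4 eef [1.147  0.0078 0.4957] F [-0.6 -0.2 -0.3] grip 0.002
toolz [ 0.625 -0.003 -0.781] jaw [ 0.05  -0.998  0.044] jawang -87.2 q [-3.000e-03  1.045e+00  8.700e-02 -1.000e-03  1.335e+00  1.502e+00]
chest mm [-191.8 -548.   495.7]
```

```bash
python3 -m handwheel '[[-1,0.03,0,0.01,0],[-1,0.03,0,0.01,0],[-1,0.03,0,0.01,0],[-1,-0.03,0,-0.01,0],[-1,-0.04,0,-0.01,0],[-1,-0.04,0,-0.01,0],[-1,-0.04,-0.02,-0.01,0],[-1,-0.04,-0.02,-0.01,0]]';  python3 -c "
from h import *
st()"
```

```text
clock: 15.2
eef_pos: [0.9975, -0.0298, 0.4388]
orientation: [2.904, 0.1, 1.126]
force: [1.0, 0.5, 0.5]
grip_width: -0.002
t 15.2 eef [ 0.9975 -0.0298  0.4388] F [1.  0.5 0.5] grip -0.002
toolz [ 0.674  0.    -0.738] jaw [ 0.051 -0.998  0.046] jawang -87.1 q [-0.053  0.6    1.051  0.052  0.752  1.425]
chest mm [-226.  -397.6  438.8]
```

```bash
python3 -m handwheel '[[-1,-0.025,-0.008,-0.005,7.5],[-1,-0.025,-0.008,-0.005,7.5],[-1,-0.025,-0.008,-0.005,7.5],[-1,-0.025,-0.008,-0.005,7.5],[-1,-0.025,-0.008,-0.005,7.5],[-1,-0.025,-0.008,-0.005,7.5]]';  python3 -c "
from h import *
st()"
```

```text
clock: 15.8
eef_pos: [0.8506, -0.0741, 0.4128]
orientation: [-2.499, -1.088, -1.003]
force: [0.1, 0.5, -0.6]
grip_width: -0.003
t 15.8 eef [ 0.8506 -0.0741  0.4128] F [ 0.1  0.5 -0.6] grip -0.003
toolz [ 0.498  0.457 -0.737] jaw [ 0.717 -0.695  0.053] jawang -44.1 q [-0.31   0.504  1.265  0.73   1.079  0.181]
chest mm [-266.9 -249.8  412.8]
```

```bash
python3 -m handwheel '[[-1,-0.025,-0.008,-0.005,7.5],[-1,-0.025,-0.008,-0.005,7.5],[-1,-0.025,-0.008,-0.005,7.5],[-1,-0.025,-0.008,-0.005,7.5],[-1,-0.025,-0.008,-0.005,7.5],[-1,-0.02,0,-0.005,7.5],[-1,0,0,0,3],[-1,0,0,0,0]]';  python3 -c "
from h import *
st()"
```

```text
clock: 16.6
eef_pos: [0.6996, -0.123, 0.383]
orientation: [-1.688, -1.898, -0.723]
force: [0.2, -0.0, 0.3]
grip_width: 0.002
t 16.6 eef [ 0.6996 -0.123   0.383 ] F [ 0.2 -0.   0.3] grip 0.002
toolz [-0.017  0.676 -0.736] jaw [0.994 0.092 0.062] jawang 5.3 q [-0.449  0.598  1.174  0.655  1.727 -0.582]
chest mm [-312.3  -97.7  383. ]
```

Tilt of 42.6° toward the chest is in hand and all joints are comfortable. Now to a pre-point in front of the skirt, about 80 mm back along the finger axis.

```bash
python3 -m handwheel '[[-1,-0.012,0.012,-0.028,0],[-1,-0.012,0.012,-0.028,0],[-1,-0.012,0.012,-0.028,0],[-1,-0.012,0.012,-0.028,0],[-1,-0.012,0.012,-0.028,0],[-1,-0.012,0.012,-0.028,0],[-1,-0.012,0.012,-0.014,0],[-1,0,0,0,0]]';  python3 - <<'E'
from h import *
s=st()
c,q=np.cos(P0[3]),np.sin(P0[3])
print("to pre",ch2w([-180,-3,159],P0)-s["eef_pos"],"pre->tab",ch2w([-126,-3,100],P0)-ch2w([-180,-3,159],P0))
im=grab_frame("scene");im=im[120:300,240:440,::-1];cv2.imwrite("pics/s4.png",cv2.resize(im,None,fx=3,fy=3,interpolation=cv2.INTER_CUBIC))
E
```

```text
clock: 17.4
eef_pos: [0.6151, -0.0373, 0.1972]
orientation: [-1.713, -1.901, -0.73]
force: [0.3, 0.3, -0.8]
grip_width: 0.001
t 17.4 eef [ 0.6151 -0.0373  0.1972] F [ 0.3  0.3 -0.8] grip 0.001
toolz [ 0.003  0.668 -0.744] jaw [0.994 0.076 0.072] jawang 4.4 q [-0.388  0.603  1.617  0.694  1.317 -0.811]
chest mm [-224.7  -15.1  197.2]
to pre [-0.01313288  0.04441914 -0.03818873] pre->tab [-0.00123669  0.05398584 -0.059     ]
```

View pics/s4.png

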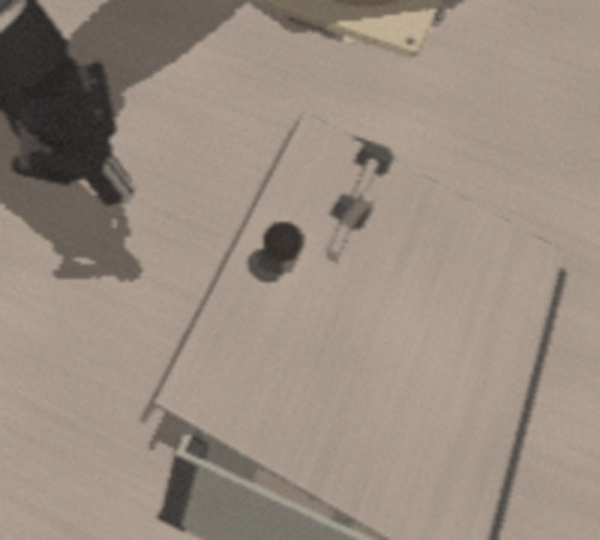

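```bash
python3 -m handwheel '[[-1,-0.004,0.011,-0.015,0],[-1,-0.004,0.011,-0.015,0],[-1,-0.004,0.011,-0.015,0],[-1,0,0.008,-0.010,0],[-1,0,0,0,0]]';  python3 - <<'E'
from h import *
s=st()
print("to",ch2w([-126,-3,100],P0)-s["eef_pos"])
E
```

```text
clock: 17.95
eef_pos: [0.6137, -0.0009, 0.1488]
orientation: [-1.726, -1.913, -0.746]
force: [-0.1, -0.1, 0.3]
grip_width: 0.001
t 17.95 eef [ 0.6137 -0.0009  0.1488] F [-0.1 -0.1  0.3] grip 0.001
toolz [ 0.023  0.661 -0.75 ] jaw [0.994 0.068 0.091] jawang 3.9 q [-0.337  0.644  1.68   0.747  1.193 -0.862]
chest mm [-188.3  -14.6  148.8]
to [-0.01297591  0.06204678 -0.04876169]
```

```bash
python3 -m handwheel '[[-1,-0.007,0,-0.012,0],[-1,-0.007,0.004,-0.012,0],[-1,-0.003,0.012,-0.010,0],[-1,0,0.012,-0.008,0],[-1,0,0.008,-0.002,0],[-1,0,0,0,0]]';  python3 - <<'E'
from h import *
s=st()
print("to",ch2w([-126,-3,100],P0)-s["eef_pos"])
E
```

```text
clock: 18.55
eef_pos: [0.5974, 0.0362, 0.103]
orientation: [-1.729, -1.915, -0.749]
force: [1.2, 0.2, -0.3]
grip_width: 0.0
t 18.55 eef [0.5974 0.0362 0.103 ] F [ 1.2  0.2 -0.3] grip 0.0
toolz [ 0.027  0.66  -0.751] jaw [0.993 0.066 0.094] jawang 3.8 q [-0.289  0.685  1.752  0.81   1.085 -0.924]
chest mm [-150.8    0.8  103. ]
to [ 0.0032731   0.0249158  -0.00295816]
```

```bash
python3 -m handwheel '[[-1,0,0.008,-0.002,0],[-1,0,0.008,-0.001,0],[-1,0,0.006,0,0]]';  python3 - <<'E'
from h import *
s=st()
print("to",ch2w([-126,-3,100],P0)-s["eef_pos"])
E
```

```text
clock: 18.85
eef_pos: [0.5983, 0.0596, 0.1002]
orientation: [-1.729, -1.916, -0.75]
force: [-0.7, 0.6, 0.4]
grip_width: -0.006
t 18.85 eef [0.5983 0.0596 0.1002] F [-0.7  0.6  0.4] grip -0.006
toolz [ 0.028  0.66  -0.751] jaw [0.993 0.066 0.096] jawang 3.8 q [-0.251  0.684  1.765  0.836  1.058 -0.917]
chest mm [-127.4   -0.6  100.2]
to [ 0.00240867  0.00148105 -0.00021577]
```

```bash
python3 -m handwheel '[[-1,0.004,0,0,0],[-1,0.004,0,0,0],[-1,0.003,0,0,0]]'; python3 -m handwheel '[[-1,0.003,0,0,0],[-1,0.003,0,0,0]]';python3 -m handwheel '[[-1,0.003,0,0,0],[-1,0.003,0,0,0]]'; python3 -c "
from h import *
st()"
```

```text
clock: 19.15
eef_pos: [0.6102, 0.0607, 0.1009]
orientation: [-1.728, -1.918, -0.751]
force: [-0.4, 0.2, -0.3]
grip_width: -0.005
clock: 19.35
eef_pos: [0.6166, 0.0603, 0.101]
orientation: [-1.727, -1.917, -0.75]
force: [-3.0, 1.4, 1.0]
grip_width: 0.001
clock: 19.55
eef_pos: [0.6219, 0.0604, 0.1008]
orientation: [-1.726, -1.916, -0.749]
force: [-2.9, -0.2, 2.2]
grip_width: 0.001
t 19.55 eef [0.6219 0.0604 0.1008] F [-2.9 -0.2  2.2] grip 0.001
toolz [ 0.025  0.661 -0.75 ] jaw [0.993 0.069 0.094] jawang 4.0 q [-0.241  0.707  1.709  0.826  1.078 -0.883]
chest mm [-127.2  -24.2  100.8]
```

The tab is in contact and sliding at its 3 N friction. I'll push on to the stop, gently at the end.

```bash
python3 -m handwheel '[[-1,0.004,0,0,0],[-1,0.004,0,0,0],[-1,0.004,0,0,0]]'; python3 -m handwheel '[[-1,0.004,0,0,0],[-1,0.004,0,0,0],[-1,0.003,0,0,0]]';python3 -m handwheel '[[-1,0.003,0,0,0],[-1,0.002,0,0,0]]'; python3 -c "
from h import *
st()"
```

```text
clock: 19.85
eef_pos: [0.6341, 0.0605, 0.1009]
orientation: [-1.725, -1.915, -0.748]
force: [-3.2, -0.1, 2.0]
grip_width: 0.003
clock: 20.15
eef_pos: [0.6462, 0.0606, 0.1009]
orientation: [-1.724, -1.915, -0.748]
force: [-3.1, 0.6, 0.7]
grip_width: 0.003
clock: 20.35
eef_pos: [0.6519, 0.0607, 0.1009]
orientation: [-1.724, -1.915, -0.748]
force: [-3.2, -0.2, 1.5]
grip_width: -0.002
t 20.35 eef [0.6519 0.0607 0.1009] F [-3.2 -0.2  1.5] grip -0.002
toolz [ 0.024  0.662 -0.749] jaw [0.993 0.069 0.093] jawang 4.0 q [-0.23   0.737  1.637  0.815  1.103 -0.843]
chest mm [-127.6  -54.2  100.9]
```

```bash
python3 -m handwheel '[[-1,0.002,0,0,0]]'; python3 -m handwheel '[[-1,0.0015,0,0,0]]'; python3 -m handwheel '[[-1,0.0015,0,0,0]]'; python3 -m handwheel '[[-1,0.0015,0,0,0]]'
```

```text
clock: 20.45
eef_pos: [0.654, 0.0607, 0.1009]
orientation: [-1.724, -1.915, -0.748]
force: [-2.8, 1.0, 2.0]
grip_width: 0.001
clock: 20.55
eef_pos: [0.6557, 0.0607, 0.1009]
orientation: [-1.724, -1.915, -0.748]
force: [-3.3, -0.1, 1.8]
grip_width: -0.001
clock: 20.65
eef_pos: [0.6573, 0.0607, 0.1009]
orientation: [-1.724, -1.915, -0.748]
force: [-3.3, 1.0, 2.4]
grip_width: -0.001
clock: 20.75
eef_pos: [0.6577, 0.0609, 0.1007]
orientation: [-1.722, -1.914, -0.746]
force: [-9.9, -2.5, 4.7]
grip_width: -0.001
```

The tab is at its hard stop: the force rose to 10 N at x=0.6577, where 0.657 was predicted. I'll back off and withdraw.

```bash
python3 -m handwheel '[[-1,-0.006,0,0,0],[-1,-0.004,-0.01,0,0],[-1,0,-0.025,0,0],[-1,0,-0.03,0.005,0],[-1,0,-0.03,0.01,0],[-1,0,-0.01,0.035,0],[1,0,0,0.04,0],[1,0,0,0.04,0],[1,0,0,0.03,0],[1,0,0,0,0]]'; python3 - <<'E'
from h import *
s=st()
print("to pre",ch2w([-144,-10,266],P0)-s["eef_pos"])
cv2.imwrite("pics/s5.png",grab_frame("scene")[:,:,::-1])
im=grab_frame("top");
print(tip_of("lid_knob","top")[:2],tip_of("lid_knob","scene")[:2], proj("top",ch2w([-97,-10,213],P0)),proj("scene",ch2w([-97,-10,213],P0)))
E
```

```text
clock: 21.75
eef_pos: [0.6489, -0.0569, 0.2651]
orientation: [-1.739, -1.915, -0.752]
force: [0.1, -0.4, 0.5]
grip_width: 0.68
t 21.75 eef [ 0.6489 -0.0569  0.2651] F [ 0.1 -0.4  0.5] grip 0.68
toolz [ 0.035  0.656 -0.754] jaw [0.993 0.059 0.098] jawang 3.4 q [-0.397  0.556  1.51   0.678  1.406 -0.724]
chest mm [-245.   -48.5  265.1]
to pre [-0.04079588  0.10012408  0.00088447]
[{'at': [172.9, 187.1], 'confidence': 0.92}] [{'at': [335.6, 199.4], 'confidence': 0.73}] [172.83426048 184.50960829] [333.97658887 200.17397705]
```

View pics/s5.png

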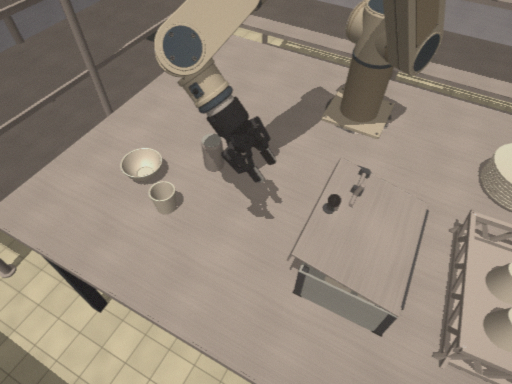

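The scene is intact, the lid is still at the catch height, and the knob at (335,201) agrees with the prediction. Approaching it with the tilted tool.

```bash
python3 -m handwheel '[[1,-0.011,0.025,0.005,0],[1,-0.011,0.025,0.005,0],[1,-0.011,0.025,0.004,0],[1,-0.006,0.015,0,0],[1,0,0,0,0]]'; python3 - <<'E'
from h import *
s=st()
R=Ro.from_rotvec(s["orientation"]).as_matrix()
print("to grasp",ch2w([-97,-10,213],P0)+0.017*R[:,2]-s["eef_pos"])
E
```

```text
clock: 22.45
eef_pos: [0.6028, 0.0371, 0.2642]
orientation: [-1.738, -1.895, -0.734]
force: [-0.2, -0.9, 0.8]
grip_width: 1.002
t 22.45 eef [0.6028 0.0371 0.2642] F [-0.2 -0.9  0.8] grip 1.002
toolz [ 0.018  0.661 -0.75 ] jaw [0.995 0.058 0.075] jawang 3.3 q [-0.284  0.463  1.675  0.725  1.305 -0.678]
chest mm [-150.1   -4.6  264.2]
to grasp [ 0.00449817  0.06440087 -0.06393746]
```

```bash
python3 -m handwheel '[[1,0.002,0.016,-0.014,0],[1,0.002,0.016,-0.014,0],[1,0,0.012,-0.012,0],[1,0,0.006,-0.008,0],[1,0,0,0,0]]'; python3 - <<'E'
from h import *
s=st()
R=Ro.from_rotvec(s["orientation"]).as_matrix()
print("to grasp",ch2w([-97,-10,213],P0)+0.017*R[:,2]-s["eef_pos"])
im=grab_frame("scene");im=im[130:250,260:420,::-1];cv2.imwrite("pics/s6.png",cv2.resize(im,None,fx=4,fy=4,interpolation=cv2.INTER_CUBIC))
E
```

```text
clock: 22.95
eef_pos: [0.6087, 0.0854, 0.2107]
orientation: [-1.742, -1.894, -0.731]
force: [-0.8, 0.0, -0.3]
grip_width: 1.003
t 22.95 eef [0.6087 0.0854 0.2107] F [-0.8  0.  -0.3] grip 1.003
toolz [ 0.018  0.659 -0.752] jaw [0.996 0.056 0.073] jawang 3.2 q [-0.205  0.525  1.718  0.777  1.184 -0.7  ]
chest mm [-101.9  -11.6  210.7]
to grasp [-0.00136702  0.01610841 -0.01052283]
```

View pics/s6.png

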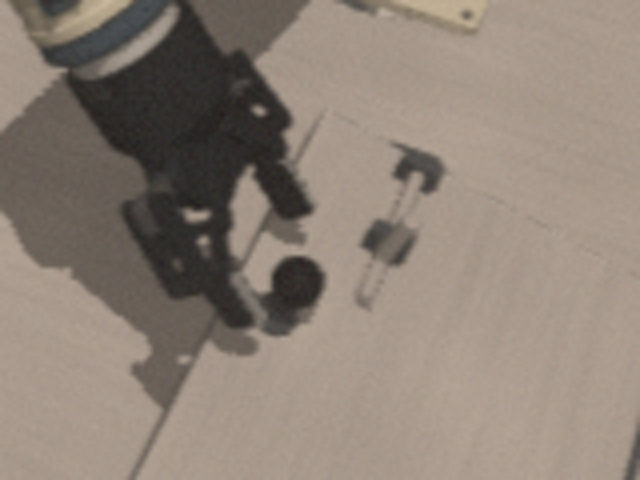

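```bash
python3 -m handwheel '[[1,0,0.008,-0.006,0],[1,0,0.006,-0.004,0],[1,0,0,0,0]]'; python3 - <<'E'
from h import *
s=st()
R=Ro.from_rotvec(s["orientation"]).as_matrix()
print("to grasp",ch2w([-97,-10,213],P0)+0.017*R[:,2]-s["eef_pos"])
E
python3 -m handwheel '[[-1,0,0,0,0],[-1,0,0,0,0],[-1,0,0,0,0],[-1,0,0,0,0],[-1,0,0,0,0]]' 40;  python3 -c "
from h import *
st()"
```

```text
clock: 23.3
eef_pos: [0.6104, 0.0982, 0.2013]
orientation: [-1.745, -1.894, -0.735]
force: [-0.2, -0.1, 0.5]
grip_width: 1.002
t 23.3 eef [0.6104 0.0982 0.2013] F [-0.2 -0.1  0.5] grip 1.002
toolz [ 0.022  0.659 -0.752] jaw [0.996 0.053 0.076] jawang 3.1 q [-0.184  0.536  1.726  0.793  1.156 -0.703]
chest mm [-89.2 -13.5 201.3]
to grasp [-0.00296664  0.00329402 -0.00113064]
clock: 23.8
eef_pos: [0.6056, 0.0964, 0.2012]
orientation: [-1.739, -1.897, -0.723]
force: [8.2, 4.4, -3.5]
grip_width: 0.32
t 23.8 eef [0.6056 0.0964 0.2012] F [ 8.2  4.4 -3.5] grip 0.32
toolz [ 0.012  0.657 -0.754] jaw [0.996 0.061 0.069] jawang 3.5 q [-0.186  0.534  1.73   0.784  1.163 -0.703]
chest mm [-90.8  -8.7 201.2]
```

```bash
python3 -m handwheel '[[-1,0,0.001,0.002,0],[-1,0,0.001,0.0025,0]]'; python3 -m handwheel '[[-1,0,0.0012,0.0027,0]]';python3 -m handwheel '[[-1,0,0.0014,0.003,0]]';python3 -m handwheel '[[-1,0,0.0014,0.003,0]]'
```

```text
clock: 24.0
eef_pos: [0.6057, 0.0976, 0.2039]
orientation: [-1.742, -1.898, -0.721]
force: [3.5, 0.5, -8.9]
grip_width: 0.319
clock: 24.1
eef_pos: [0.6056, 0.0986, 0.206]
orientation: [-1.742, -1.898, -0.719]
force: [3.0, -1.5, -8.6]
grip_width: 0.32
clock: 24.2
eef_pos: [0.6056, 0.0999, 0.2086]
orientation: [-1.743, -1.899, -0.718]
force: [2.5, -1.3, -8.4]
grip_width: 0.323
clock: 24.3
eef_pos: [0.6056, 0.1013, 0.2115]
orientation: [-1.743, -1.899, -0.717]
force: [2.8, -0.3, -8.9]
grip_width: 0.322
```

The lid is past the catch with normal lifting force (~9 N), so the catch is free. I'll continue along the arc.

```bash
cat >> h.py <<'E'
def lid(n=8,dth=0.04):
    s=st(); R=Ro.from_rotvec(s["orientation"]).as_matrix()
    b=s["eef_pos"]-0.018*R[:,2]-np.array(P0[:3]); c,q=np.cos(P0[3]),np.sin(P0[3]); x=c*b[0]+q*b[1]; z=b[2]
    rx,rz=0.110-x,z-0.120; phi=np.arctan2(rz,rx); print("radius mm",1000*np.hypot(rx,rz),"theta",phi-0.2043, "deg",np.degrees(phi-.2043))
    for i in range(n):
        a,bb=phi+i*dth,phi+(i+1)*dth; print(round(.2267*(np.cos(a)-np.cos(bb)),4),round(.2267*(np.sin(bb)-np.sin(a)),4),end=" | ")
E
python3 -c "
from h import *
lid()"
```

```text
t 24.3 eef [0.6056 0.1013 0.2115] F [ 2.8 -0.3 -8.9] grip 0.322
toolz [ 0.012  0.653 -0.757] jaw [0.996 0.06  0.068] jawang 3.5 q [-0.176  0.517  1.726  0.776  1.169 -0.678]
chest mm [-86.   -8.8 211.5]
radius mm 232.81013939747587 theta 0.26444217517321744 deg 15.151420562684558
0.0043 0.008 | 0.0046 0.0078 | 0.0049 0.0076 | 0.0052 0.0074 | 0.0055 0.0072 | 0.0058 0.007 | 0.006 0.0068 | 0.0063 0.0065 |
```

```bash
python3 -m handwheel '[[-1,0,0.003,0.006,0],[-1,-0.0001,0.0043,0.008,0],[-1,-0.0001,0.0046,0.0078,0],[-1,-0.0001,0.0049,0.0076,0],[-1,-0.0001,0.0052,0.0074,0],[-1,-0.0001,0.0053,0.007,0]]'; python3 -c "
from h import *
lid()"
```

```text
clock: 24.9
eef_pos: [0.6048, 0.132, 0.2579]
orientation: [-1.747, -1.893, -0.717]
force: [5.6, 2.7, -12.3]
grip_width: 0.327
t 24.9 eef [0.6048 0.132  0.2579] F [  5.6   2.7 -12.3] grip 0.327
toolz [ 0.012  0.654 -0.757] jaw [0.996 0.056 0.065] jawang 3.2 q [-0.127  0.449  1.711  0.772  1.201 -0.581]
chest mm [-55.3  -8.7 257.9]
radius mm 233.02369245212014 theta 0.5037508595868075 deg 28.862798180411417
0.006 0.0068 | 0.0063 0.0065 | 0.0066 0.0063 | 0.0068 0.006 | 0.007 0.0057 | 0.0073 0.0054 | 0.0075 0.0051 | 0.0077 0.0048 |
```

```bash
python3 -m handwheel '[[-1,-0.0001,0.0057,0.0065,0],[-1,-0.0001,0.0062,0.0065,0],[-1,-0.0001,0.0066,0.0063,0],[-1,-0.0001,0.0068,0.006,0],[-1,-0.0001,0.007,0.0057,0]]'; python3 -c "
from h import *
lid()"
```

```text
clock: 25.4
eef_pos: [0.6038, 0.1674, 0.2917]
orientation: [-1.75, -1.891, -0.716]
force: [4.7, -1.0, -10.3]
grip_width: 0.292
t 25.4 eef [0.6038 0.1674 0.2917] F [  4.7  -1.  -10.3] grip 0.292
toolz [ 0.013  0.654 -0.757] jaw [0.997 0.054 0.064] jawang 3.1 q [-0.069  0.402  1.696  0.773  1.21  -0.494]
chest mm [-19.8  -8.6 291.7]
radius mm 233.2015534274738 theta 0.7142130112304012 deg 40.92139121683165
0.0073 0.0054 | 0.0075 0.0051 | 0.0077 0.0048 | 0.0079 0.0044 | 0.0081 0.0041 | 0.0082 0.0038 | 0.0084 0.0035 | 0.0085 0.0031 |
```

```bash
python3 - <<'E'
from h import *
im=grab_frame("scene");im=im[100:250,260:420,::-1];cv2.imwrite("pics/s7.png",cv2.resize(im,None,fx=4,fy=4,interpolation=cv2.INTER_CUBIC))
im=grab_frame("top");im=im[120:270,80:220,::-1];cv2.imwrite("pics/t7.png",cv2.resize(im,None,fx=4,fy=4,interpolation=cv2.INTER_CUBIC))
s=read_state();print(s["force"],s["grip_width"])
for th in(.6,.65,.7,.75):
  print(th,ch2w([110-226.7*np.cos(th+.2043),-10,120+226.7*np.sin(th+.2043)],P0),[ (proj(c,ch2w([110-226.7*np.cos(th+.2043),-10,120+226.7*np.sin(th+.2043)],P0))-o)*4 for c,o in(("scene",(260,100)),("top",(80,120)))])
E
```

```text
[-2.30692813  2.15604426  1.0829759 ] 0.13198995194305754
0.6 [0.60587931 0.13999874 0.28330228] [array([413.98606931, 353.48544584]), array([256.65964799, 240.76098124])]
0.65 [0.6056879  0.14835477 0.29095705] [array([433.92128862, 349.87688043]), array([237.55179678, 238.7065523 ])]
0.7 [0.60548796 0.15708284 0.29818452] [array([454.82848859, 346.99182335]), array([217.61207147, 236.73205703])]
0.75 [0.60527999 0.16616113 0.30496662] [array([476.66650694, 344.86575432]), array([196.89899631, 234.84760013])]
```

View pics/s7.png

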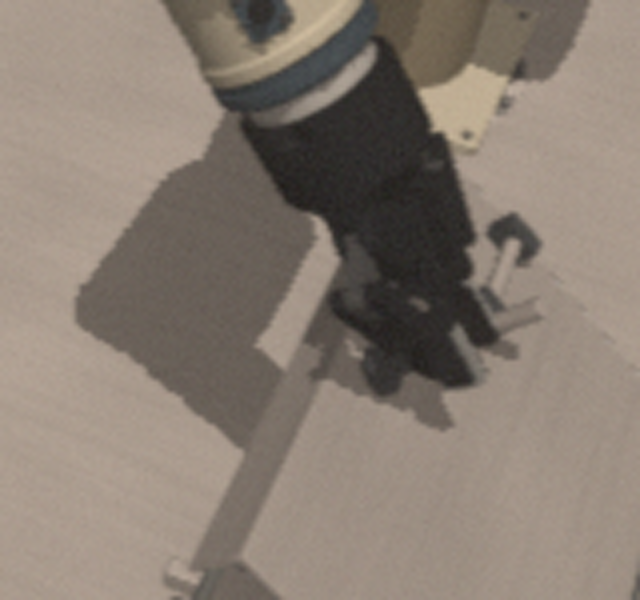

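View pics/t7.png

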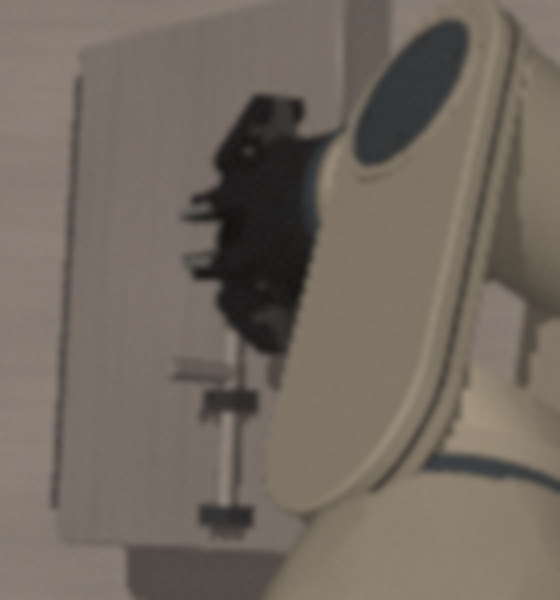

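The pads slipped off the ball at roughly 30–35° (grip width fell to 0.13). The lid is held by its hinge friction. I'll rise clear and measure where the lid stands.

```bash
python3 -m handwheel '[[-1,0,0,0.03,0],[-1,0,0,0.04,0],[-1,0,-0.02,0.03,0],[-1,0,-0.04,0.015,0],[-1,0,-0.045,0,0],[-1,0,-0.045,0,0],[-1,0,-0.045,0,0],[-1,0,-0.045,0,0],[-1,0,-0.04,0,0],[-1,0,0,0,0]]'; python3 - <<'E'
from h import *
st()
a=grab_frame("scene");b=grab_frame("top")
im=a[100:350,260:470,::-1];cv2.imwrite("pics/s8.png",cv2.resize(im,None,fx=2,fy=2,interpolation=cv2.INTER_CUBIC))
kt=tip_of("lid_knob","top")[0];ks=tip_of("lid_knob","scene")[0];print(kt,ks)
x,f=tri(ks["at"],kt["at"]);print(x,f)
d=x-np.array(P0[:3]);print("th knob",np.arctan2(x[2]-.12,.11-(x[1]-P0[1]))-.2043)
f=lambda th:np.r_[proj("scene",ch2w([110-226.7*np.cos(th[0]+.2043),-10,120+226.7*np.sin(th[0]+.2043)],P0))-ks["at"],proj("top",ch2w([110-226.7*np.cos(th[0]+.2043),-10,120+226.7*np.sin(th[0]+.2043)],P0))-kt["at"]]
r=least_squares(f,[.5]);print(r.x,r.fun)
E
```

```text
clock: 26.5
eef_pos: [0.5961, -0.1145, 0.4335]
orientation: [-1.715, -1.908, -0.737]
force: [0.6, 0.1, -0.7]
grip_width: 0.003
t 26.5 eef [ 0.5961 -0.1145  0.4335] F [ 0.6  0.1 -0.7] grip 0.003
toolz [ 0.01   0.666 -0.746] jaw [0.994 0.075 0.081] jawang 4.3 q [-0.506  0.388  1.39   0.636  1.725 -0.63 ]
chest mm [-301.4    5.6  433.5]
{'at': [139.7, 178.5], 'confidence': 0.77} {'at': [365.4, 187.1], 'confidence': 0.82}
[0.60862497 0.14469887 0.29296826] [ 1.14378545  0.05337514  1.21481792 -0.26367493]
th knob 0.6445513544164826
[0.63387486] [1.44604005 0.64084071 1.25190672 1.34021647]
```

View pics/s8.png

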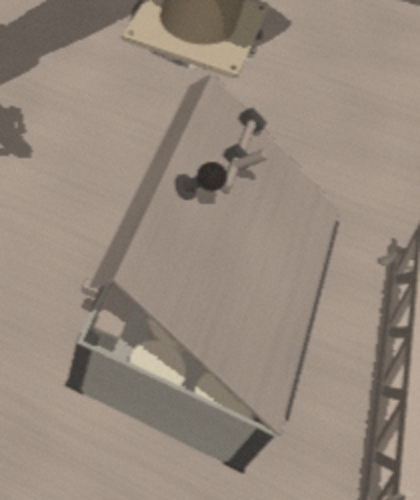

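The lid stands at about 0.635 rad (36°), with both views agreeing to ~1 px. Re-pinching could slip again. The raised skirt edge can instead be borne up by the shut, tilted fingers, since their face is nearly square to the edge's path. I'll come in below the skirt.

```bash
python3 -m handwheel '[[-1,0.002,0.01,-0.034,0],[-1,0.002,0.012,-0.034,0],[-1,0.002,0.016,-0.034,0],[-1,0.002,0.016,-0.034,0],[-1,0.002,0.016,-0.03,0],[-1,0.002,0.008,-0.02,0],[-1,0,0,0,0]]'; python3 - <<'E'
from h import *
s=st(); print("to",ch2w([-105,-10,196],P0)-s["eef_pos"])
E
```

```text
clock: 27.4
eef_pos: [0.606, -0.0163, 0.247]
orientation: [-1.693, -1.925, -0.737]
force: [-0.5, -0.1, -0.0]
grip_width: -0.003
t 27.4 eef [ 0.606  -0.0163  0.247 ] F [-0.5 -0.1 -0. ] grip -0.003
toolz [ 0.002  0.667 -0.745] jaw [0.992 0.094 0.087] jawang 5.4 q [-0.363  0.519  1.63   0.692  1.358 -0.771]
chest mm [-203.5   -6.5  247. ]
to [ 0.00122939  0.09855176 -0.05096247]
```

```bash
python3 -m handwheel '[[-1,0,0.005,-0.025,0],[-1,0,0.01,-0.018,0],[-1,0,0.022,-0.005,0],[-1,0,0.022,0,0],[-1,0,0.018,0,0],[-1,0,0.01,0,0],[-1,0,0,0,0]]'; python3 - <<'E'
from h import *
s=st(); print("to",ch2w([-105,-10,196],P0)-s["eef_pos"])
E
```

```text
clock: 28.1
eef_pos: [0.6086, 0.0782, 0.2072]
orientation: [-1.684, -1.937, -0.745]
force: [-0.4, 0.6, 0.1]
grip_width: 0.002
t 28.1 eef [0.6086 0.0782 0.2072] F [-0.4  0.6  0.1] grip 0.002
toolz [ 0.005  0.667 -0.745] jaw [0.99  0.102 0.098] jawang 5.9 q [-0.218  0.54   1.707  0.773  1.205 -0.762]
chest mm [-109.   -11.3  207.2]
to [-0.00135677  0.00400714 -0.01118292]
```

```bash
python3 -m handwheel '[[-1,0,0.003,0.005,0],[-1,0,0.003,0.005,0]]'; python3 -m handwheel '[[-1,0,0.003,0.005,0],[-1,0,0.003,0.005,0]]'; python3 -m handwheel '[[-1,0,0.003,0.005,0],[-1,0,0.003,0.005,0]]'
```

```text
clock: 28.3
eef_pos: [0.6087, 0.0837, 0.2178]
orientation: [-1.685, -1.939, -0.744]
force: [-0.1, -1.6, -6.4]
grip_width: 0.002
clock: 28.5
eef_pos: [0.6084, 0.0883, 0.2272]
orientation: [-1.688, -1.939, -0.741]
force: [-0.7, -1.3, -7.0]
grip_width: -0.002
clock: 28.7
eef_pos: [0.608, 0.0937, 0.237]
orientation: [-1.69, -1.938, -0.739]
force: [0.8, -1.1, -6.8]
grip_width: -0.004
```

The lid is rising on the fingers at ~7 N. Following the arc.

```bash
python3 -m handwheel '[[-1,0,0.0055,0.0083,0],[-1,0,0.0058,0.008,0],[-1,0,0.0062,0.0078,0],[-1,0,0.0065,0.0075,0]]'; python3 -m handwheel '[[-1,0,0.0068,0.0073,0],[-1,0,0.007,0.007,0],[-1,0,0.0073,0.0067,0]]'; python3 -c "
from h import *
st()
cv2.imwrite('pics/s9.png',cv2.resize(grab_frame('scene')[100:350,260:470,::-1],None,fx=2,fy=2))"
```

```text
clock: 29.1
eef_pos: [0.6073, 0.1191, 0.2704]
orientation: [-1.691, -1.937, -0.737]
force: [0.7, -1.5, -6.6]
grip_width: -0.001
clock: 29.4
eef_pos: [0.6067, 0.1424, 0.2935]
orientation: [-1.69, -1.937, -0.736]
force: [-0.5, -2.1, -7.6]
grip_width: -0.001
t 29.4 eef [0.6067 0.1424 0.2935] F [-0.5 -2.1 -7.6] grip -0.001
toolz [ 0.002  0.662 -0.749] jaw [0.991 0.101 0.093] jawang 5.8 q [-0.113  0.414  1.678  0.765  1.255 -0.576]
chest mm [-44.8 -10.9 293.5]
```

View pics/s9.png

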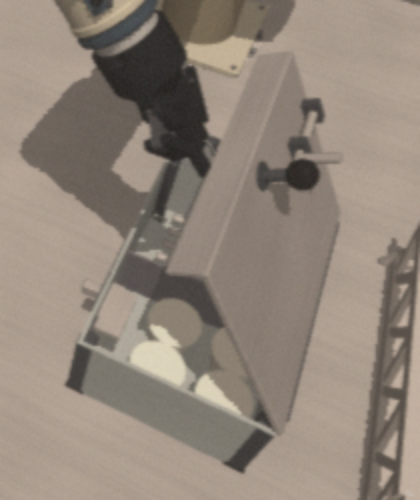

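```bash
python3 -m handwheel '[[-1,0,0.0065,0.005,0],[-1,0,0.0065,0.0048,0],[-1,0,0.0067,0.0045,0],[-1,0,0.0068,0.0042,0],[-1,0,0.004,0.002,0]]'; python3 -c "
from h import *
st()
a=grab_frame('scene');b=grab_frame('top')
ks=tip_of('lid_knob','scene')[:1];kt=tip_of('lid_knob','top')[:1];print(ks,kt)
for th in (1.0,1.1,1.2,1.3):
  X=ch2w([110-226.7*np.cos(th+.2043),-10,120+226.7*np.sin(th+.2043)],P0);print(th,proj('scene',X),proj('top',X))
"
```

```text
clock: 29.95
eef_pos: [0.6065, 0.1762, 0.3171]
orientation: [-1.688, -1.938, -0.736]
force: [-0.3, -3.9, -4.8]
grip_width: -0.002
t 29.95 eef [0.6065 0.1762 0.3171] F [-0.3 -3.9 -4.8] grip -0.002
toolz [ 0.002  0.663 -0.749] jaw [0.99  0.102 0.093] jawang 5.9 q [-0.058  0.385  1.664  0.77   1.253 -0.508]
chest mm [-11.  -11.5 317.1]
[{'at': [434.3, 192.7], 'confidence': 0.81}] [{'at': [79.2, 176.2], 'confidence': 0.77}]
1.0 [409.45940815 186.6767274 ] [101.06977301 176.779619  ]
1.1 [422.62660031 188.4269489 ] [ 89.1583777  176.24600839]
1.2 [436.11244077 191.11106024] [ 77.17619881 175.87139745]
1.3 [449.69215858 194.72520356] [ 65.3409979  175.66591872]
```

The lid is at about 1.18 rad (68°). Withdrawing down and out the front.

```bash
python3 -m handwheel '[[-1,0,-0.008,-0.008,0],[-1,0,-0.02,-0.012,0],[-1,0,-0.035,-0.005,0],[-1,0,-0.045,0,0],[-1,0,-0.045,0,0],[-1,0,-0.045,0.01,0],[-1,0,-0.045,0.01,0],[-1,0,-0.02,0.01,0],[-1,0,0,0,0],[-1,0,0,0,0]]'; python3 -c "
from h import *
st()
a=grab_frame('scene');b=grab_frame('top')
cv2.imwrite('pics/s10.png',a[:,:,::-1]);cv2.imwrite('pics/t10.png',b[:,:,::-1])
ks=tip_of('lid_knob','scene')[:1];kt=tip_of('lid_knob','top')[:1];print(ks,kt)
for n in ('cup','bowl','canister'): print(n,[atz('top',x['at'],0).round(3) for x in tip_of(n,'top')[:1]])
"
```

```text
clock: 31.15
eef_pos: [0.6079, -0.0996, 0.3237]
orientation: [-1.686, -1.933, -0.759]
force: [1.0, 0.9, -0.7]
grip_width: -0.0
t 31.15 eef [ 0.6079 -0.0996  0.3237] F [ 1.   0.9 -0.7] grip -0.0
toolz [ 0.013  0.672 -0.741] jaw [0.99  0.096 0.105] jawang 5.5 q [-0.481  0.483  1.499  0.646  1.55  -0.764]
chest mm [-286.9   -6.5  323.7]
[{'at': [436.0, 191.3], 'confidence': 0.79}] [{'at': [81.3, 176.6], 'confidence': 0.85}]
cup [array([0.646, 0.289, 0.   ])]
bowl [array([0.652, 0.286, 0.   ])]
canister [array([0.549, 0.401, 0.   ])]
```

View pics/s10.png

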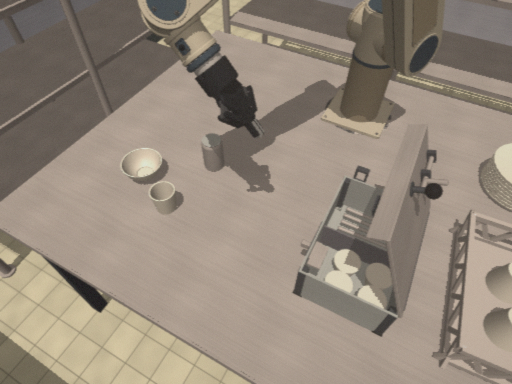

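The lid stands at about 67°. The cup (164,198), bowl (142,165) and canister (213,153) are at the same pixels as in the first picture; the low network hits were the dishes inside the chest. The robot is clear, so I'm handing in.

```bash
python3 -c "
from workcell import *
print(hand_in())"
```

```text
the job is handed in; nothing more can be done
None
```

The chest is open: the lid was left standing at about 67° (1.18 rad, from the knob in both cameras), with the robot clear. The clock was about 31 s when I handed the job in.

- **Bolt:** I pushed it fully back with shut fingers. The stop was felt at about 20 N.
- **First lift:** I raised the lid by its knob until the catch held it at about 0.23 rad. The wrist read at most about 32 N there, roughly 23 N of it on the catch by my estimate. I then eased off before releasing.
- **Catch:** I slid the tab with the fingers tilted about 42° at 3 N, to its end stop at 10 N. The end stop was within 1 mm of where I had worked it out to be.
- **Final lift:** I raised the lid past the catch by the knob at about 9 N.

Not everything went as planned:

- **Knob slipped:** The pads came off the ball near 40°. The lid dropped back to about 36° and stayed there on its hinge friction. I finished the lift with the shut fingers under the skirt edge, at about 7 N, instead of gripping the knob again.
- **Tilt at the reach limit:** The moves only allow a turn about the vertical, so I got the tilt by working the arm at its outer reach. Joint 3 sat at 0.086 to 0.087 there, against a printed limit of 0.09. I could not tell whether that counts as passing its range.
- **Crockery check:** In the last pictures the detectors reported the dishes inside the chest instead of the cup, bowl and canister. By eye, those three stand where they were in the first picture.

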